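# Present a valve body to the sealing-face camera

## Robot

A 6-joint arm with a two-finger parallel gripper is mounted at the origin on the work surface. World frame = base frame: x ahead of the robot, y to its left, z up, the work surface at z = 0. Lengths are in m, angles in rad, forces in N, time in s.
With the tool pointing down it reaches from about 0.3 to 0.875 m from the base axis. Payload 6.4 kg.
Tool frame: the origin (TCP) lies midway between the tips of the shut fingers; the grasp point (between the pads) lies 19 mm behind it; z points along the fingers, y is the line along which they close (so a half turn about z gives the same grasp; the last joint's range is limited). The gripper opens to 85 mm and grips with 20 to 120 N. Pads are 22 mm wide; open, the fingers measure 114 mm over their backs; the gripper's body (76 mm by 85 mm) begins 54 mm behind the grasp point. The pads swing forward as they close: fully open they stand 13 mm farther back than shut.
Start: joints at [0.899, 0.181, 1.607, -0, 1.354, -0.206], TCP at [0.258, 0.514, 0.231] pointing down, gripper open.
Joint ranges: [-2.99, 2.99], [-0.89, 2.07], [0.3, 2.58], [-1.14, 4.28], [0, 2.63], [-3.12, 3.12]. Speed limits (rad/s): [2.57, 2.57, 3.01, 3.14, 3.14, 3.14].

## Interface

Orientations are given as a unit quaternion [w, x, y, z].
In Python, from bench import ctrl gives the robot as it stands.
- The arm moves only by the tool send_rows, never from a script. Its argument "motion" is a list of rows, each a list of 7 numbers: the turn, a rotation vector about the tool's x, y, z in degrees, then the shift along the tool's x, y, z in mm, then the closure, from -1 (fully open) to 1 (shut). In form: [[rx, ry, rz, tx, ty, tz, grip], ...]. A call has exactly 10 rows; each row shifts and turns the commanded pose from where the row before left it, along the tool's axes as they then stand; what a row does not reach is not made up. A row lasts 1/10 s, in which the tool goes at most 50 mm and 8.59 degrees, less where a joint would pass 70% of its speed; a pose out of reach is approached as far as the arm can. A call is refused whole if a number of a shift passes 50 or a number of a turn 8.59, either way. A call with a gripper value outside its range is refused whole. The fingers move at their own pace and stop on an object; the grip force is fixed at half the most. Time passes only in rows, so rows that do not move let the fingers close, or fill a call up. It gives the time, the measured TCP pose, the force, the opening and the grip force at its end, in the units of the state.
- ctrl.get_obs(): the state, without advancing time (a new reading comes with each control period).
- ctrl.camera(name): name is "scene" or "top" or "wrist"; returns a dict with "color" (480x640x3 uint8, red, green, blue), "z_map" (480x640 float32, m along the optical axis (not along the pixel's ray), 0 where there is no reading), "mtx" (3x3 intrinsics, pixels), "extrinsics" (4x4, takes a point from camera to world coordinates); the wrist camera has in their place "hand_eye" (4x4, takes a point from camera to tool coordinates, whose origin is the TCP and whose axes are the flange's). Camera axes: x right, y down, z forward; pixel columns grow to the right and rows downward; lengths in m; the calibration is good to about 2 mm. A picture is of the moment at which its call begins: read the wrist's pose just before it.
- ctrl.hand_in(): hands the job in; it is judged then, once.
The state is a dict: "time_s": time; "q": joint angles; "dq": joint speeds; "joint_efforts": joint torques, N m; "eef_pos": TCP position; "eef_rot": TCP orientation; "wrist_force": force on the tool from outside, world axes, zero at the start; "torque": the same for the moment, N m; "opening": opening from 0.0 (shut) to 1.0 (fully open); "grasp_force": force on a finger pad.
Only numpy, scipy, OpenCV 4.12 (cv2) and the standard library are available. Lean on these libraries where they do the work, as an engineer would, in place of code of your own. Each camera call takes 0.05 s, during which the arm holds its last target. There are 200 camera calls.

## Task

Lift the blue dust cover of the inspection unit right back until it rests on its stop. Then take the valve body with the orange plug out of the blue bin and hold it over the unit's glass window, upright and still, its underside about 10 mm above the glass, centred on the window and with its long side along the window's long side, so that the camera below can see its sealing face. Do not let it touch the unit or the indexing fixture in between, leave the other parts where they are, and finish while still holding it there: nothing is put down.

Things in the scene. Friction and masses are not known exactly. Their poses are not given: they have to be found in the camera images.
- unit: Inspection unit, a white box with an aluminium top plate, 206 x 206 mm and 95 mm high, fixed to the bench. Origin at the centre of its underside, z up. Its x is along the window's long side and along the cover's hinge; its y points from the window to the hinge.
- window (a point): Centre of the upper face of the glass window, 94 mm along the unit's x by 60 mm along its y, framed by a thin black bezel 8 mm wide and level with the unit's flat top plate, 95 mm above the bench; 15 mm to the -y side of the unit's centre. Axes as the unit's. A camera looks up through it. The closed cover hides it.
- cover (a joint): Angle of the blue sheet-metal dust cover: 0 closed, 1.9 rad open on its stop. A plain hinge with little friction: it falls shut if let go below about 1.15 rad, falls back on to its stop from beyond about 1.5 rad, and may stay put in between. Weighs 0.3 kg. The cover is a shallow cap, 150 x 150 mm and 22 mm high, spanning from the hinge to 150 mm towards the unit's -y; its free edge (-y) swings up and over towards +y.
- cover_hinge (a point): Middle of the cover's hinge axis, which runs along the unit's x, 1 mm above the top plate, 83 mm to the +y side of the unit's centre and 98 mm from the window's centre. Axes as the unit's.
- cover_handle (a point): Middle of the cover's steel bow handle: a round bar 10 mm thick, along the unit's x, 90 mm clear between its two feet, its axis 30 mm above the cover's outer face and 20 mm from the free edge. It moves with the cover; closed, it is 130 mm from the hinge towards -y and 52 mm above the hinge axis.
- bin: Blue open container, 200 x 300 mm (its x and y) and 70 mm high, walls 4 mm, fixed. Origin at the centre of its underside. The parts stand on a black pad in it, 16 mm above the bench. Three valve bodies stand in it, in any order.
- sample_center (a point): Centre (29 mm above the underside) of the aluminium valve body with the ORANGE plug: a flange 64 mm along its x, 30 mm along its y, 12 mm thick; on its middle a square block 30 x 30 mm up to 46 mm; a round plug 22 mm across up to 58 mm. Across y it is 30 mm wide from the underside up to 46 mm. z up. About 0.17 kg. Turning it half round makes no difference.
- sample_face (a point): Centre of that valve body's underside, the sealing face (64 x 30 mm). Same axes; 29 mm below the centre.
- valve_b_center (a point): Centre of another valve body of the same shape with a black plug, in the bin; leave it.
- valve_c_center (a point): Centre of a third valve body with a black plug, in the bin; leave it.
- fixture: Steel indexing fixture bolted to the bench between bin and unit: a drum 116 mm across on a plate 130 x 120 mm, 74 mm high, with a stud in the middle up to 114 mm. Origin at the centre of its underside.
- carton: Small carton with a red band, 70 x 100 mm, 45 mm high, standing loose beyond the fixture; leave it. Origin at the centre of its underside.
- driver: Screwdriver with a red handle, 170 mm long, lying loose beyond the fixture; leave it. Its origin is within its length.
There are look-alikes about, which are no part of the job. Leave any green or yellow look-alike of the part that bears sample_center alone.

How it is judged:
By the outcome, as a careful person would: the job done as asked, in the order asked, and still so for the second after the job is handed in, while the arm keeps its last pose, push and grip.
It also fails if it takes over 56 s, if anything falls off the work surface, if the arm or the gripper's body presses on something with over 40 N, if the wrist force passes 120 N, or if a joint passes its speed limit or range.

## Working session

There is one attempt and no reset: what is moved stays moved. The work goes in short steps, Python scripts to look and compute and a tool call to move; the robot and the scene stay as the last step left them, time stands still between calls to the robot, and variables do not carry over. Pictures are saved under pics/ and viewed, at most 10 in all, crops included, and the job is handed in when it is done.

Besides the shell and the picture viewer there is one more tool, called after ">>>" by a JSON object that holds its "name" and its "arguments", one argument or row to a line. send_rows: Moves the arm, as the interface text tells. Its arguments: {"type":"object","properties":{"motion":{"type":"array","items":{"type":"array","items":{"type":"number"}}}},"required":["motion"]}

```bash
mkdir -p pics; ls
cat > h.py <<'E'
import numpy as np, cv2
from scipy.spatial.transform import Rotation as R
from bench import ctrl
def shot(n,f=None):
    o=ctrl.get_obs(); c=ctrl.camera(n)
    if n=="wrist":
        T=np.eye(4); q=o["eef_rot"]; T[:3,:3]=R.from_quat([q[1],q[2],q[3],q[0]]).as_matrix(); T[:3,3]=o["eef_pos"]
        c["E"]=T@np.array(c["hand_eye"])
    else: c["E"]=np.array(c["extrinsics"])
    if f: cv2.imwrite(f,c["color"][:,:,::-1])
    return c
def pz(c,u,v,z):
    d=c["E"][:3,:3]@np.linalg.solve(c["mtx"],[u,v,1]); p=c["E"][:3,3]; return p+d*(z-p[2])/d[2]
def cloud(c):
    v,u=np.mgrid[:480,:640]; Z=c["z_map"]; P=np.stack([u,v,np.ones_like(u)],-1)@np.linalg.inv(c["mtx"]).T*Z[...,None]
    return P@c["E"][:3,:3].T+c["E"][:3,3]
E
python3 - <<'E'
from h import *
a=shot("top","pics/top1.png");b=shot("scene","pics/scene1.png")
print(a["E"],b["E"],a["mtx"]);print(ctrl.get_obs())
E
```

```text
pics
[[ 1.02093144e-02 -9.84197714e-01  1.76778478e-01  3.26727709e-01]
 [-9.99944633e-01 -1.04992162e-02 -7.04585308e-04 -7.24374687e-02]
 [ 2.54948672e-03 -1.76761497e-01 -9.84250412e-01  1.24708710e+00]
 [ 0.00000000e+00  0.00000000e+00  0.00000000e+00  1.00000000e+00]] [[-0.08322515  0.51725381 -0.85177583  1.39549603]
 [ 0.99643907  0.05478963 -0.06408805  0.00873324]
 [ 0.01351869 -0.85407646 -0.51997178  0.63109324]
 [ 0.          0.          0.          1.        ]] [[518.46584988   0.         309.70165971]
 [  0.         518.46584988 242.96327429]
 [  0.           0.           1.        ]]
{'time_s': 0.1, 'q': array([ 8.98687294e-01,  1.81483360e-01,  1.60787522e+00, -2.04172246e-05,
        1.35379297e+00, -2.06283856e-01]), 'dq': array([-0.00022101, -0.00024216, -0.00173038, -0.00012203, -0.00028311,
        0.00136294]), 'joint_efforts': array([ 1.66715836e-04, -4.45879519e+01, -3.52236414e+01, -2.23697634e-04,
        4.22129538e-03, -2.19437652e-05]), 'eef_pos': array([0.25794351, 0.51335965, 0.23048074]), 'eef_rot': array([-3.22410110e-04,  2.30810226e-01,  9.72998475e-01, -7.09713256e-04]), 'wrist_force': array([ 0.48696175, -0.71437208, -0.09715155]), 'torque': array([-0.00816415, -0.01178167,  0.04021577]), 'grasp_force': 0.0, 'opening': 0.9955320759341408}
```

View pics/top1.png

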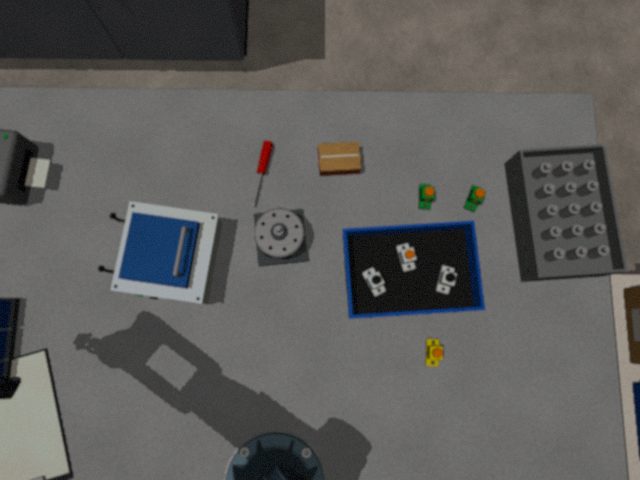

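View pics/scene1.png

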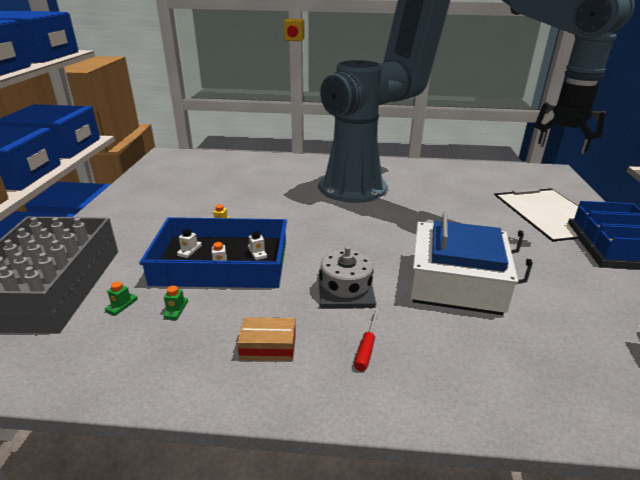

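Candidates with an orange plug in the top view are the white/aluminium body in the bin (406,255), green ones at (428,192) and (476,194), and a yellow one at (436,352). I choose the aluminium one inside the bin. The unit is at (165,252), with its handle at (182,251) and its hinge on the left (+y).

Run:
```python
from h import *
for n in("top","scene"):
    c=shot(n); P=cloud(c); hsv=cv2.cvtColor(c["color"],cv2.COLOR_RGB2HSV)
    H,S,V=hsv[...,0].astype(int),hsv[...,1],hsv[...,2]
    X,Y,Z=P[...,0],P[...,1],P[...,2]
    un=(abs(X-.5)<.2)&(abs(Y-.27)<.2)
    def rect(m,nm):
        p=P[m]; r=cv2.minAreaRect((p[:,:2]*1000).astype(np.float32)); print(n,nm,m.sum(),np.round(p.mean(0),4),"rect",np.round(r[0],1),np.round(r[1],1),round(r[2],1))
    bl=(H>95)&(H<130)&(S>120)
    rect(un&bl&(Z>.11)&(Z<.125),"cover"); rect(un&(Z>.085)&(Z<.1),"plate"); rect(un&(Z>.135)&(Z<.17),"handle")
    b=(abs(X-.47)<.2)&(abs(Y+.3)<.22)
    rect(b&bl&(Z>.06)&(Z<.08),"bin")
    orr=(H>5)&(H<18)&(S>170)&b
    k,l,st,ce=cv2.connectedComponentsWithStats(orr.astype(np.uint8))
    for i in range(1,k):
        if st[i,4]>15: print("orange",ce[i].round(1),st[i,4],np.median(P[l==i],0).round(4), pz(c,*ce[i],.074).round(4))
    part=b&(Z>.045)&(Z<.085)&(S<60)&(abs(X-.47)<.09)&(abs(Y+.3)<.14)&(V>90)
    k,l,st,ce=cv2.connectedComponentsWithStats(part.astype(np.uint8))
    for i in range(1,k):
        if st[i,4]>30: rect(l==i,"part")
    if n=="top": 
        im=c["color"][225:305,350:480,::-1]; cv2.imwrite("pics/crop.png",cv2.resize(im,None,fx=5,fy=5,interpolation=2))
```

```text
top cover 4082 [0.5108 0.2624 0.1182] rect [514.5 279. ] [187.9 146.3] 82.4
top plate 3573 [0.504  0.2363 0.0952] rect [514.3 265.2] [231.4 207.1] 82.4
top handle 250 [0.5042 0.206  0.1515] rect [505.  206.5] [ 10.4 108.1] 82.0
top bin 1568 [ 0.4767 -0.3162  0.0688] rect [ 482.4 -309.5] [206.8 309.2] 4.2
orange [429.2 192.2] 30 [ 0.6654 -0.3554  0.059 ] [ 0.6611 -0.3519  0.074 ]
orange [479.4 193.4] 43 [ 0.6639 -0.4742  0.0579] [ 0.6594 -0.4694  0.074 ]
orange [409.3 253.8] 47 [ 0.5143 -0.3014  0.0736] [ 0.5146 -0.3018  0.074 ]
orange [437.6 352.5] 55 [ 0.2924 -0.363   0.0581] [ 0.2938 -0.3591  0.074 ]
top part 103 [ 0.5136 -0.2975  0.0607] rect [ 515.4 -301. ] [31.2 30. ] 14.0
top part 117 [ 0.462  -0.3896  0.0615] rect [ 463.1 -393.4] [31.3 31.1] 74.8
top part 115 [ 0.4552 -0.2216  0.0621] rect [ 456.4 -224.3] [30.9 29.6] 30.6
scene cover 2479 [0.5246 0.2638 0.1181] rect [512.6 262.5] [148.9 155.8] 82.2
scene plate 2201 [0.5583 0.2385 0.0949] rect [511.3 269.7] [234.9 214.1] 82.2
scene handle 151 [0.5182 0.2063 0.1498] rect [507.7 208.2] [  9.9 108.8] 82.2
scene bin 1642 [ 0.5034 -0.3094  0.0667] rect [ 483.1 -307.2] [211.  309.3] 4.5
orange [219.2 207.4] 38 [ 0.2978 -0.3588  0.0559] [ 0.3334 -0.3469  0.074 ]
orange [217.5 245.1] 66 [ 0.5183 -0.2995  0.0725] [ 0.5199 -0.2985  0.074 ]
orange [117.7 283.9] 35 [ 0.6645 -0.47    0.057 ] [ 0.6864 -0.4563  0.074 ]
orange [172.5 287.5] 30 [ 0.6667 -0.3533  0.0578] [ 0.6867 -0.3431  0.074 ]
scene part 122 [ 0.4698 -0.3867  0.0566] rect [ 469.5 -387.5] [25.3 39.3] 27.9
scene part 102 [ 0.4646 -0.221   0.0577] rect [ 458. -222.] [28.9 29.9] 25.1
scene part 104 [ 0.5239 -0.2957  0.0576] rect [ 517.3 -298.5] [32.1 29.6] 16.5
```

View pics/crop.png

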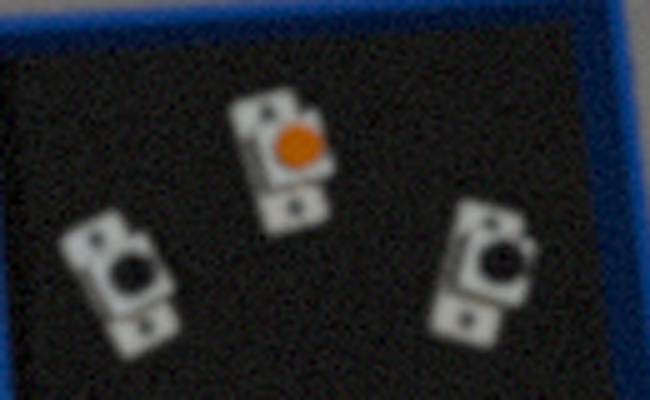

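```bash
cat >> h.py <<'E'
def pose():
    o=ctrl.get_obs(); q=o["eef_rot"]; return np.array(o["eef_pos"]),R.from_quat([q[1],q[2],q[3],q[0]])
def down(deg): # tool z down, tool y at world angle deg
    a=np.radians(deg); y=np.array([np.cos(a),np.sin(a),0]); z=np.array([0,0,-1.]); return R.from_matrix(np.stack([np.cross(y,z),y,z],1))
def rows(targets,start=None):
    p,r=start or pose()
    for t,q in targets: # one row each; shift in axes before the turn
        w=np.degrees((r.inv()*q).as_rotvec()).round(1); s=(r.inv().apply(np.array(t)-p)*1000).round(1)
        print(list(map(float,w))+list(map(float,s))); p=p+r.apply(s/1000); r=r*R.from_rotvec(np.radians(w))
    print("end",p.round(4),r.as_matrix().round(3).tolist())
def line(t,q,n):
    p,r=pose(); d=(r.inv()*q).as_rotvec(); return [(p+(np.array(t)-p)*i/n, r*R.from_rotvec(d*i/n)) for i in range(1,n+1)]
E
python3 - <<'E'
from h import *
rows(line([.506,.2075,.231],down(82.2),10))
E
```

```text
[-0.0, -0.0, -1.9, -35.9, -16.2, -0.0]
[-0.0, -0.0, -1.9, -35.3, -17.4, -0.0]
[-0.0, -0.0, -1.9, -34.8, -18.5, -0.1]
[-0.0, -0.0, -1.9, -34.1, -19.7, 0.0]
[-0.0, -0.0, -1.8, -33.4, -20.8, -0.0]
[-0.0, -0.0, -1.9, -32.8, -21.9, -0.0]
[-0.0, -0.0, -1.9, -32.0, -22.9, -0.0]
[-0.0, -0.0, -1.9, -31.3, -24.0, -0.1]
[-0.1, -0.0, -1.9, -30.4, -25.0, 0.0]
[0.0, -0.0, -1.9, -29.6, -25.9, -0.0]
end [0.506  0.2075 0.231 ] [[-0.991, 0.136, -0.0], [0.136, 0.991, 0.001], [0.0, 0.001, -1.0]]
```

>>> {"name": "send_rows", "arguments": {
  "motion": [
    [0,0,-1.9,-36,-16,0,-1],
    [0,0,-1.9,-35,-17.5,0,-1],
    [0,0,-1.9,-35,-18.5,0,-1],
    [0,0,-1.9,-34,-19.5,0,-1],
    [0,0,-1.9,-33.5,-21,0,-1],
    [0,0,-1.9,-33,-22,0,-1],
    [0,0,-1.9,-32,-23,0,-1],
    [0,0,-1.9,-31.5,-24,0,-1],
    [0,0,-1.9,-30.5,-25,0,-1],
    [0,0,-1.9,-29.5,-26,0,-1]
  ]
}}

```text
time_s: 1.2
eef_pos: [0.5076, 0.2063, 0.2312]
eef_rot: [-0.0, 0.066, 0.998, 0.0]
wrist_force: [0.4, 0.2, 0.5]
opening: 0.997
grasp_force: 0.0
```

Run:
```python
from h import *
p,r=pose(); print(p,r.as_matrix().round(3))
c=shot("wrist","pics/w1.png"); P=cloud(c); Z=P[...,2]
m=(Z>.135)&(Z<.165)&(c["z_map"]>0)&(abs(P[...,1]-.2075)<.05)&(abs(P[...,0]-.506)<.09)
q=P[m]; print(m.sum(),q.mean(0),np.percentile(q[:,2],[5,50,95]),cv2.minAreaRect((q[:,:2]*1000).astype(np.float32)))
t=shot("top");P=cloud(t);m=(P[...,2]>.135)&(P[...,2]<.165)
```

```text
[0.50757086 0.20630616 0.23122104] [[-0.991  0.133 -0.   ]
 [ 0.133  0.991  0.   ]
 [ 0.     0.    -1.   ]]
2945 [0.50074603 0.20799137 0.15097733] [0.14830769 0.15130875 0.15280558] ((505.6190490722656, 207.49765014648438), (10.019567489624023, 109.66668701171875), 82.03739166259766)
```

View pics/w1.png

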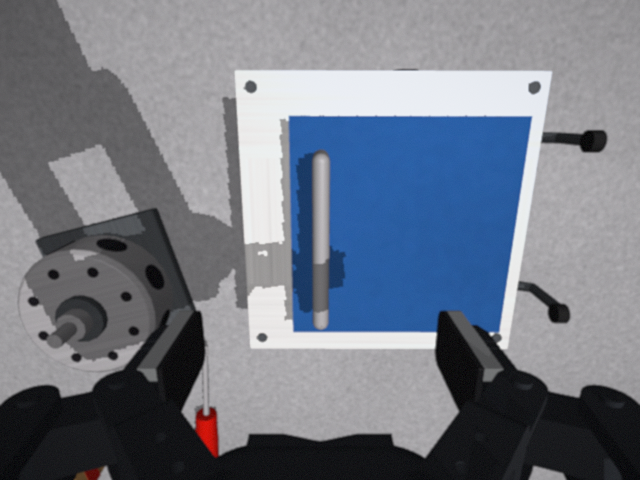

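The picture shows the handle bar at (320,150–328) between the fingers. Measured axis is (0.5056, 0.2075, ~0.148) at yaw −8°, which agrees with the given sizes. Descending to grip.

>>> {"name": "send_rows", "arguments": {
  "motion": [
    [0,0,0,2,1,20,-1],
    [0,0,0,0,0,25,-1],
    [0,0,0,0,0,25,-1],
    [0,0,0,0,0,20,-1],
    [0,0,0,0,0,10,-1],
    [0,0,0,0,0,0,0],
    [0,0,0,0,0,0,1],
    [0,0,0,0,0,0,1],
    [0,0,0,0,0,0,1],
    [0,0,0,0,0,0,1]
  ]
}}

```text
time_s: 2.3
eef_pos: [0.5054, 0.2088, 0.1321]
eef_rot: [0.001, 0.067, 0.998, -0.0]
wrist_force: [-2.8, -22.4, 6.5]
opening: 0.144
grasp_force: 12.6
```

```bash
cat > arc.py <<'E'
from h import *
# cover angle th(k), tool tilt al(k); grip point follows handle
ux=np.array([np.cos(np.radians(-8)),np.sin(np.radians(-8)),0]); uy=np.array([-ux[1],ux[0],0]); uz=np.array([0,0,1.])
hd=np.array([.5056,.2075,.148]); hg=hd+.130*uy-.052*uz
def handle(th): 
    return hg+R.from_rotvec(-th*ux).apply(hd-hg)
def tgt(th,al,q0,off): # off: bar -> TCP in tool frame at grasp
    q=R.from_rotvec(-al*ux)*q0; return handle(th)+q.apply(off),q
E
python3 - <<'E'
from arc import *
p,r=pose(); print(p,ctrl.get_obs()["opening"],ctrl.get_obs()["wrist_force"])
off=r.inv().apply(p-hd); print(off)
np.savez("g.npz",p=p,q=r.as_quat(),off=off)
N=30; s=np.linspace(0,1,N+1)[1:]; s=s+0
rows([tgt(1.8*x,.95*x,r,off) for x in s])
E
```

```text
[0.50541663 0.20881145 0.13210839] 0.14429458976467266 [ -2.75685636 -22.43456201   6.48005514]
[0.00037708 0.00128073 0.0158907 ]
[1.8, 0.0, -0.0, -0.0, 2.8, -7.7]
[1.8, 0.0, -0.0, -0.1, 3.1, -7.5]
[1.8, 0.0, -0.0, 0.0, 3.3, -7.5]
[1.9, 0.0, -0.0, -0.0, 3.5, -7.4]
[1.8, 0.1, -0.0, -0.1, 3.7, -7.2]
[1.8, -0.0, -0.0, 0.0, 3.9, -7.1]
[1.8, -0.0, -0.0, -0.0, 4.1, -7.0]
[1.8, -0.0, -0.0, -0.0, 4.3, -6.9]
[1.8, -0.0, -0.0, -0.1, 4.5, -6.7]
[1.8, -0.0, -0.0, 0.0, 4.6, -6.6]
[1.9, 0.0, -0.0, -0.0, 4.9, -6.4]
[1.8, 0.0, -0.0, -0.1, 5.1, -6.3]
[1.8, 0.0, -0.0, 0.0, 5.2, -6.1]
[1.8, 0.0, -0.0, -0.0, 5.4, -5.9]
[1.8, 0.0, -0.0, -0.1, 5.5, -5.8]
[1.8, 0.1, -0.0, -0.0, 5.8, -5.6]
[1.8, -0.0, -0.0, -0.0, 5.8, -5.4]
[1.9, -0.0, -0.0, -0.1, 6.1, -5.3]
[1.8, -0.0, -0.0, -0.0, 6.1, -5.0]
[1.8, -0.0, -0.0, -0.1, 6.4, -4.9]
[1.8, 0.0, -0.0, 0.0, 6.4, -4.7]
[1.8, 0.0, -0.0, -0.0, 6.6, -4.4]
[1.8, 0.0, -0.1, -0.1, 6.7, -4.3]
[1.8, 0.0, 0.0, -0.0, 6.9, -4.1]
[1.9, 0.0, 0.0, -0.1, 6.9, -3.8]
[1.8, 0.1, 0.0, -0.0, 7.1, -3.7]
[1.8, -0.0, 0.0, -0.1, 7.1, -3.4]
[1.8, -0.0, 0.0, -0.0, 7.3, -3.2]
[1.8, -0.0, 0.0, -0.1, 7.3, -3.0]
[1.8, -0.0, 0.0, -0.0, 7.4, -2.7]
end [0.5328 0.4036 0.2005] [[-0.991, 0.075, -0.112], [0.135, 0.577, -0.806], [0.004, -0.813, -0.582]]
```

>>> {"name": "send_rows", "arguments": {
  "motion": [
    [0,0,0,0,0,0,1],
    [0,0,0,0,0,0,1],
    [1.8,0,0,0,2.8,-7.7,1],
    [1.8,0,0,0,3,-7.5,1],
    [1.8,0,0,0,3.3,-7.5,1],
    [1.8,0,0,0,3.5,-7.4,1],
    [1.8,0,0,0,3.7,-7.2,1],
    [1.8,0,0,0,3.9,-7.1,1],
    [1.8,0,0,0,4.1,-7,1],
    [0,0,0,0,0,0,1]
  ]
}}

```text
time_s: 3.3
eef_pos: [0.5092, 0.236, 0.1819]
eef_rot: [-0.007, 0.067, 0.991, -0.112]
wrist_force: [-3.0, -10.5, 8.2]
opening: 0.093
grasp_force: 59.1
```

Run:
```python
from arc import *
o=ctrl.get_obs(); print(o["wrist_force"],o["opening"],o["grasp_force"],o["q"].round(2))
g=np.load("g.npz"); p,r=pose(); 
t,q=tgt(.42,.2217,R.from_quat(g["q"]),g["off"]); print(p,t,(p-t)*1e3)
c=shot("top"); P=cloud(c); hsv=cv2.cvtColor(c["color"],cv2.COLOR_RGB2HSV)
m=(hsv[...,0]>95)&(hsv[...,0]<130)&(hsv[...,1]>120)&(abs(P[...,0]-.51)<.12)&(abs(P[...,1]-.27)<.15)&(P[...,2]>.1)
y=(P[m]-hg)@uy; z=P[m][:,2]; k=np.polyfit(y,z,1); print(m.sum(),k,"angle",np.arctan(-k[0]))
```

```text
[ -2.9541815  -10.46219511   8.24496003] 0.0934590291190699 59.09895122051239 [ 0.34  0.3   1.59 -0.21  1.36 -1.05]
[0.50920455 0.23599817 0.1819225 ] [0.50944937 0.2375059  0.18070687] [-0.24482099 -1.50772474  1.21563372]
3460 [-0.49819504  0.20023193] angle 0.4622025953687511
```

Gripped, and the cover is rising as planned (about 0.43 rad). Continuing the arc.

>>> {"name": "send_rows", "arguments": {
  "motion": [
    [1.8,0,0,0,4.3,-6.9,1],
    [1.8,0,0,0,4.5,-6.7,1],
    [1.8,0,0,0,4.7,-6.6,1],
    [1.8,0,0,0,4.9,-6.4,1],
    [1.8,0,0,0,5.1,-6.3,1],
    [1.8,0,0,0,5.2,-6.1,1],
    [1.8,0,0,0,5.4,-5.9,1],
    [1.8,0,0,0,5.5,-5.8,1],
    [1.8,0,0,0,5.7,-5.6,1],
    [1.8,0,0,0,5.8,-5.4,1]
  ]
}}

```text
time_s: 4.35
eef_pos: [0.5185, 0.3045, 0.222]
eef_rot: [-0.017, 0.066, 0.962, -0.266]
wrist_force: [-2.6, -4.0, 11.1]
opening: 0.087
grasp_force: 58.6
```

Run:
```python
from arc import *
o=ctrl.get_obs(); print(o["wrist_force"],o["opening"],o["grasp_force"],o["q"].round(2))
g=np.load("g.npz"); p,r=pose(); 
t,q=tgt(1.02,.538,R.from_quat(g["q"]),g["off"]); print(p,t,(p-t)*1e3,r.as_matrix()[:,2],q.as_matrix()[:,2])
b=p-r.apply(g["off"])-hg; print("est th",np.arctan2(b[2],-b@uy)-np.arctan2(.052,.130),np.hypot(b[2],b@uy))
```

```text
[-2.64190951 -3.98669963 11.14830043] 0.08748077914642864 58.61055672168732 [ 0.55  0.53  1.26 -0.41  1.7  -0.87]
[0.5185015  0.30452752 0.2220221 ] [0.5190485  0.30580724 0.21968999] [-0.54699135 -1.27971856  2.33211216] [-0.06764178 -0.50847408 -0.85841639] [-0.07009584 -0.50789866 -0.85856015]
est th 1.0135051275868974 0.14254237002929812
```

>>> {"name": "send_rows", "arguments": {
  "motion": [
    [1.8,0,0,0,6,-5,1],
    [1.8,0,0,0,6.1,-5,1],
    [1.8,0,0,0,6.3,-4.7,1],
    [1.8,0,0,0,6.4,-4.5,1],
    [1.8,0,0,0,6.5,-4.2,1],
    [1.8,0,0,0,6.7,-4,1],
    [1.8,0,0,0,6.8,-3.9,1],
    [1.8,0,0,0,6.9,-3.7,1],
    [1.8,0,0,0,7,-3.5,1],
    [1.8,0,0,0,7.1,-3.3,1]
  ]
}}

```text
time_s: 5.35
eef_pos: [0.5292, 0.3826, 0.2149]
eef_rot: [-0.025, 0.062, 0.909, -0.41]
wrist_force: [1.5, 4.7, 13.5]
opening: 0.088
grasp_force: 61.3
```

Run:
```python
from arc import *
o=ctrl.get_obs(); print(o["wrist_force"],o["opening"],o["grasp_force"],o["q"].round(2))
g=np.load("g.npz"); p,r=pose(); 
t,q=tgt(1.62,.855,R.from_quat(g["q"]),g["off"]); print((p-t)*1e3,r.as_matrix()[:,2],q.as_matrix()[:,2])
b=p-r.apply(g["off"])-hg; print("est th",np.arctan2(b[2],-b@uy)-np.arctan2(.052,.130),np.hypot(b[2],b@uy))
rows([tgt(1.62+.04*i,.855,R.from_quat(g["q"]),g["off"]) for i in range(1,7)])
```

```text
[ 1.50065228  4.67433148 13.4998858 ] 0.08832754230987608 61.32712483406067 [ 0.69  0.87  0.87 -0.6   2.02 -0.83]
[-0.71509309 -0.36902406  3.02318301] [-0.09717886 -0.74338362 -0.66176813] [-0.10378717 -0.74762499 -0.6559612 ]
est th 1.6073795242304556 0.1426242616599511
[0.4, 0.3, -0.4, -0.7, 7.7, -0.5]
[0.0, 0.0, 0.0, 0.0, 5.3, -2.0]
[0.0, 0.0, 0.0, -0.0, 5.3, -1.8]
[0.0, 0.0, 0.0, -0.1, 5.4, -1.6]
[0.0, 0.0, 0.0, -0.0, 5.4, -1.3]
[0.0, 0.0, 0.0, -0.0, 5.5, -1.2]
end [0.5338 0.4114 0.1944] [[-0.991, 0.085, -0.103], [0.134, 0.651, -0.747], [0.003, -0.754, -0.657]]
```

>>> {"name": "send_rows", "arguments": {
  "motion": [
    [0,0,0,0,6,-1.5,1],
    [0,0,0,0,5.3,-2,1],
    [0,0,0,0,5.3,-1.8,1],
    [0,0,0,0,5.4,-1.6,1],
    [0,0,0,0,5.4,-1.4,1],
    [0,0,0,0,4,-0.8,1],
    [0,0,0,0,0,0,1],
    [0,0,0,0,0,0,1],
    [0,0,0,0,0,0,1],
    [0,0,0,0,0,0,1]
  ]
}}

```text
time_s: 6.35
eef_pos: [0.533, 0.4108, 0.1964]
eef_rot: [-0.025, 0.062, 0.91, -0.409]
wrist_force: [2.9, 8.1, 9.8]
opening: 0.093
grasp_force: 63.1
```

Run:
```python
from arc import *
o=ctrl.get_obs(); print(o["wrist_force"],o["opening"],o["grasp_force"],o["q"].round(2))
g=np.load("g.npz"); p,r=pose(); 
b=p-r.apply(g["off"])-hg; print("est th",np.arctan2(b[2],-b@uy)-np.arctan2(.052,.130),np.hypot(b[2],b@uy))
shot("scene","pics/s2.png")
```

```text
[2.93538367 8.1384773  9.81883672] 0.09274803530446228 63.14740061759949 [ 0.72  0.94  0.78 -0.59  2.04 -0.82]
est th 1.846526768203974 0.14122067337689512
```

View pics/s2.png

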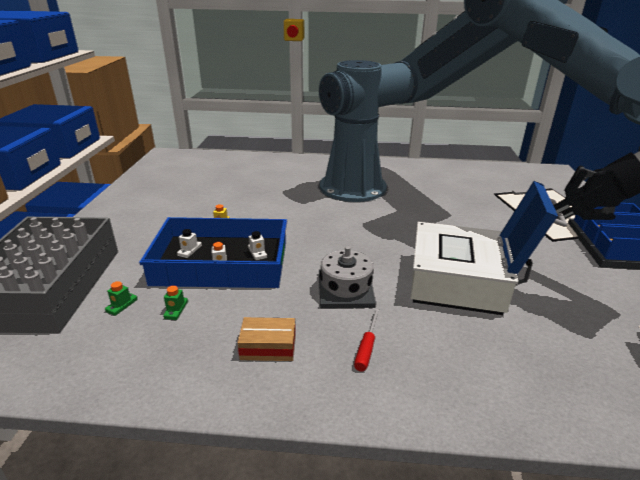

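>>> {"name": "send_rows", "arguments": {
  "motion": [
    [0,0,0,0,0,0,0.6],
    [0,0,0,0,0,0,0.55],
    [0,0,0,0,0,0,0.55],
    [0,0,0,0,0,-8,0.55],
    [0,0,0,0,0,-12,0.55],
    [0,0,0,0,0,-15,0.55],
    [0,0,0,0,0,-20,0.55],
    [0,0,0,0,0,-20,0.55],
    [0,0,0,0,0,-20,0.55],
    [0,0,0,0,0,0,0.55]
  ]
}}

```text
time_s: 7.4
eef_pos: [0.5415, 0.4815, 0.2575]
eef_rot: [-0.026, 0.061, 0.91, -0.409]
wrist_force: [0.1, 0.2, -0.4]
opening: 0.225
grasp_force: 0.0
```

Run:
```python
from arc import *
o=ctrl.get_obs(); print(o["wrist_force"],o["opening"],o["eef_pos"],o["q"].round(2))
for n in("scene","top"):
    c=shot(n); P=cloud(c); hsv=cv2.cvtColor(c["color"],cv2.COLOR_RGB2HSV)
    y=(P-hg)@uy; x=(P-hg)@ux
    m=(hsv[...,0]>95)&(hsv[...,0]<130)&(hsv[...,1]>120)&(abs(x)<.08)&(abs(y)<.09)&(P[...,2]>.11)&(P[...,2]<.27)
    print(n,m.sum(),"fits dy/dz",np.polyfit(P[m][:,2],y[m],1) if m.sum()>50 else "", "top",P[m][:,2].max(), y[m].max())
# bright dark bezel in top view: window centre
Pz=P; d=(hsv[...,2]<70)&(abs(P[...,2]-.095)<.008)&(abs(P[...,0]-.51)<.08)&(abs(P[...,1]-.239)<.06)
q=P[d]; print(d.sum(), cv2.minAreaRect((q[:,:2]*1000).astype(np.float32)))
p,r=pose()
T=line([.53,.47,.40],down(82),7)
rows(T)
```

```text
[ 0.12168807  0.17730261 -0.44084873] 0.22480850028877805 [0.54146891 0.48145287 0.25747423] [ 0.77  1.1   0.38 -0.65  2.26 -0.93]
scene 2383 fits dy/dz [ 0.29237016 -0.00959096] top 0.23950398285400898 0.06920091696562965
top 3233 fits dy/dz [ 0.2574127 -0.0011295] top 0.2437917505894025 0.06898050767604458
300 ((509.4019470214844, 238.6761474609375), (74.211181640625, 105.93708801269531), 81.789794921875)
[-6.9, 0.0, 0.0, 1.4, -16.6, -12.5]
[-7.0, 0.0, 0.1, 1.5, -14.9, -14.4]
[-6.9, 0.1, 0.0, 1.4, -13.1, -16.0]
[-7.0, -0.0, 0.1, 1.4, -11.1, -17.6]
[-6.9, -0.0, 0.0, 1.5, -8.8, -18.8]
[-7.0, 0.0, 0.1, 1.4, -6.5, -19.6]
[-6.9, 0.0, 0.0, 1.4, -4.1, -20.4]
end [0.53 0.47 0.4 ] [[-0.99, 0.139, 0.001], [0.139, 0.99, -0.0], [-0.001, -0.0, -1.0]]
```

>>> {"name": "send_rows", "arguments": {
  "motion": [
    [-6.9,0,0,1.5,-16.5,-12.5,0.3],
    [-6.9,0,0,1.5,-15,-14.5,0.3],
    [-6.9,0,0,1.5,-13,-16,0.3],
    [-6.9,0,0,1.5,-11,-17.5,0.3],
    [-6.9,0,0,1.5,-9,-19,0.3],
    [-6.9,0,0,1.5,-6.5,-19.5,0.3],
    [-6.9,0,0,1.5,-4,-20.5,0.3],
    [0,0,0,0,-20,0,0.3],
    [0,0,0,0,-30,0,0.3],
    [0,0,0,0,-40,0,0.3]
  ]
}}

```text
time_s: 8.5
eef_pos: [0.5164, 0.3798, 0.4]
eef_rot: [-0.001, 0.067, 0.998, -0.003]
wrist_force: [1.1, -0.9, 0.2]
opening: 0.35
grasp_force: 0.0
```

Run:
```python
from arc import *
o=ctrl.get_obs(); print(o["eef_pos"],o["q"].round(2),o["opening"])
c=shot("scene"); P=cloud(c); hsv=cv2.cvtColor(c["color"],cv2.COLOR_RGB2HSV); z=P[...,2];y=(P-hg)@uy; x=(P-hg)@ux
m=(hsv[...,0]>95)&(hsv[...,0]<130)&(hsv[...,1]>120)&(abs(x)<.085)&(abs(y)<.09)&(z>.11)&(z<.27)
print(m.sum(),np.percentile(z[m],[99,100]),np.percentile(y[m],[0,1,99,100]),np.polyfit(z[m],y[m],1))
rows(line([.505,-.300,.300],down(106),20))
```

```text
[0.51644343 0.37976292 0.39999232] [ 0.45  0.25  1.19 -0.    1.7  -0.99] 0.3497787063344336
2388 [0.23832621 0.23992759] [0.00590321 0.01164895 0.06596809 0.06929556] [ 0.29344338 -0.00978083]
[-0.0, -0.0, -1.2, -4.1, -33.4, 5.3]
[-0.1, -0.0, -1.2, -3.4, -33.5, 5.4]
[0.0, -0.0, -1.2, -2.7, -33.6, 5.2]
[-0.0, -0.0, -1.2, -2.0, -33.6, 5.3]
[-0.0, -0.1, -1.2, -1.3, -33.6, 5.3]
[-0.1, 0.0, -1.2, -0.6, -33.7, 5.2]
[0.0, 0.0, -1.2, 0.2, -33.7, 5.3]
[-0.0, 0.0, -1.2, 0.8, -33.7, 5.2]
[-0.0, -0.0, -1.2, 1.6, -33.6, 5.2]
[-0.1, -0.0, -1.2, 2.2, -33.6, 5.2]
[0.0, -0.0, -1.2, 2.9, -33.6, 5.2]
[-0.0, -0.0, -1.1, 3.7, -33.5, 5.1]
[-0.0, -0.1, -1.2, 4.3, -33.4, 5.2]
[-0.1, 0.0, -1.2, 5.0, -33.3, 5.1]
[-0.0, 0.0, -1.2, 5.7, -33.2, 5.1]
[-0.0, 0.0, -1.2, 6.4, -33.1, 5.1]
[-0.1, 0.0, -1.2, 7.1, -33.0, 5.1]
[0.0, -0.0, -1.2, 7.7, -32.8, 5.0]
[-0.0, -0.0, -1.2, 8.5, -32.6, 5.0]
[-0.0, -0.0, -1.2, 9.1, -32.4, 5.1]
end [ 0.505 -0.3    0.3  ] [[-0.961, -0.275, -0.0], [-0.275, 0.961, -0.001], [0.001, -0.001, -1.0]]
```

>>> {"name": "send_rows", "arguments": {
  "motion": [
    [0,0,-1.2,-4,-33.5,5.2,0.3],
    [0,0,-1.2,-3.5,-33.5,5.2,0.3],
    [0,0,-1.2,-2.5,-33.5,5.2,0.3],
    [0,0,-1.2,-2,-33.5,5.2,0.3],
    [0,0,-1.2,-1.5,-33.5,5.2,0.3],
    [0,0,-1.2,-0.5,-33.5,5.2,0.3],
    [0,0,-1.2,0,-33.5,5.2,0.3],
    [0,0,-1.2,1,-33.5,5.2,0.3],
    [0,0,-1.2,1.5,-33.5,5.2,0.3],
    [0,0,-1.2,2,-33.5,5.2,0.3]
  ]
}}

```text
time_s: 9.55
eef_pos: [0.5121, 0.0437, 0.3497]
eef_rot: [-0.001, -0.037, 0.999, -0.002]
wrist_force: [-0.1, -0.7, 1.4]
opening: 0.351
grasp_force: 0.0
```

>>> {"name": "send_rows", "arguments": {
  "motion": [
    [0,0,-1.2,3,-33.5,5.2,0.3],
    [0,0,-1.2,3.5,-33.5,5.2,0.3],
    [0,0,-1.2,4.5,-33.5,5.2,0.3],
    [0,0,-1.2,5,-33.5,5.2,0.3],
    [0,0,-1.2,5.5,-33,5.2,0.3],
    [0,0,-1.2,6.5,-33,5.2,0.3],
    [0,0,-1.2,7,-33,5.2,0.1],
    [0,0,-1.2,7.5,-33,5.2,0.1],
    [0,0,-1.2,8.5,-32.5,5.2,0.1],
    [0,0,-1.2,9,-32.5,5.2,0.1]
  ]
}}

```text
time_s: 10.55
eef_pos: [0.5088, -0.2928, 0.2994]
eef_rot: [-0.001, -0.141, 0.99, -0.002]
wrist_force: [-0.1, -0.1, 0.6]
opening: 0.452
grasp_force: 0.0
```

Run:
```python
from h import *
o=ctrl.get_obs(); p,r=pose(); print(p,r.as_matrix().round(3),o["opening"],o["q"].round(2))
c=shot("wrist","pics/w2.png"); P=cloud(c); hsv=cv2.cvtColor(c["color"],cv2.COLOR_RGB2HSV).astype(int)
b=(c["z_map"]>0)&(abs(P[...,0]-.5155)<.07)&(abs(P[...,1]+.3)<.06)
m=b&(hsv[...,0]>5)&(hsv[...,0]<18)&(hsv[...,1]>160); v,u=np.nonzero(m); print("plug",u.mean(),v.mean(),np.median(P[m],0),pz(c,u.mean(),v.mean(),.074))
def rect(m,n): print(n,m.sum(),np.median(P[m][:,2]),cv2.minAreaRect((P[m][:,:2]*1000).astype(np.float32)))
w=b&(hsv[...,1]<60)
rect(w&(P[...,2]>.057)&(P[...,2]<.066),"block"); rect(w&(P[...,2]>.022)&(P[...,2]<.034),"flange")
```

```text
[ 0.50878132 -0.29278802  0.29944868] [[-0.96  -0.28  -0.002]
 [-0.28   0.96  -0.004]
 [ 0.003 -0.003 -1.   ]] 0.45162607266088745 [-0.72  0.16  1.49 -0.    1.49 -2.58]
plug 264.1458333333333 270.7291666666667 [ 0.51116319 -0.32514177  0.31279003] [ 0.59060743 -0.32644815  0.074     ]
block 526 0.060942227386681924 ((495.1414489746094, -272.84674072265625), (36.78550338745117, 107.30742645263672), 36.41431427001953)
flange 754 0.026955721012130507 ((499.5660400390625, -272.90093994140625), (66.74668884277344, 108.75950622558594), 30.00214958190918)
```

View pics/w2.png

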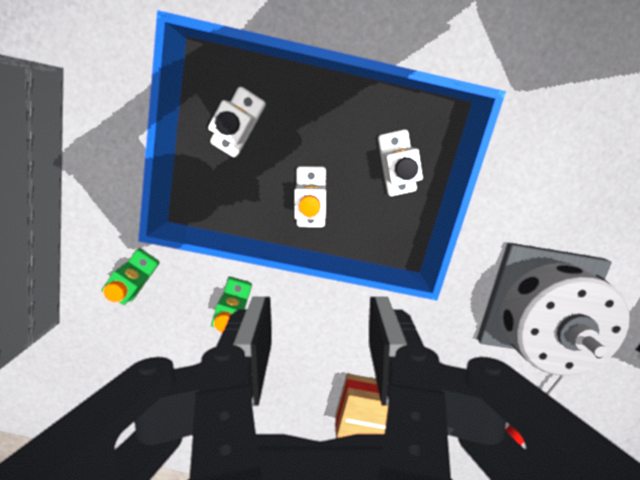

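The wrist view shows the orange-plug body at (310,197), with its plug at (309,206), well aligned with the fingers. Black-plug bodies are at (235,122) and (402,165). I'll measure the orange one by its connected component.

Run:
```python
from h import *
c=shot("wrist"); hsv=cv2.cvtColor(c["color"],cv2.COLOR_RGB2HSV).astype(int); P=cloud(c)
box=np.zeros((480,640),bool); box[160:235,285:335]=1
m=box&(hsv[...,0]>5)&(hsv[...,0]<28)&(hsv[...,1]>150)&(hsv[...,2]>120); v,u=np.nonzero(m)
print("plug",m.sum(),u.mean(),v.mean(),np.median(P[m],0),pz(c,u.mean(),v.mean(),.074))
w=box&((hsv[...,2]>150))
for lo,hi,n in((.055,.068,"block"),(.02,.034,"flange"),(.02,.08,"all")):
    k=w&(P[...,2]>lo)&(P[...,2]<hi); print(n,k.sum(),np.median(P[k],0),cv2.minAreaRect((P[k][:,:2]*1000).astype(np.float32)))
```

```text
plug 345 314.0782608695652 208.22898550724636 [ 0.5147809  -0.30174918  0.07307571] [ 0.51437147 -0.30170311  0.074     ]
block 528 [ 0.51099963 -0.30279346  0.06092713] ((516.4421997070312, -301.41741943359375), (30.650571823120117, 29.599515914916992), 15.677632331848145)
flange 692 [ 0.49774308 -0.30337867  0.02693567] ((516.3676147460938, -301.203125), (64.02604675292969, 29.5611515045166), 15.411587715148926)
all 1725 [ 0.50856312 -0.3026189   0.05975316] ((516.4043579101562, -301.3368835449219), (64.13001251220703, 29.706920623779297), 15.1212158203125)
```

Run:
```python
from h import *
rows(line([.516,-.3013,.060],down(105.5),10))
```

```text
[-0.0, -0.0, 0.1, -0.7, -0.8, 23.8]
[-0.0, -0.1, 0.0, -0.7, -0.7, 23.9]
[-0.0, 0.0, 0.1, -0.7, -0.8, 23.8]
[-0.1, -0.0, 0.0, -0.6, -0.7, 23.8]
[0.0, -0.0, 0.1, -0.7, -0.8, 23.9]
[0.0, -0.1, 0.0, -0.6, -0.8, 23.8]
[-0.0, 0.0, 0.1, -0.6, -0.8, 23.8]
[-0.0, -0.0, 0.0, -0.7, -0.8, 23.9]
[-0.0, -0.0, 0.1, -0.6, -0.8, 23.8]
[-0.1, -0.1, 0.0, -0.6, -0.8, 23.8]
end [ 0.516  -0.3013  0.06  ] [[-0.964, -0.268, 0.001], [-0.267, 0.964, 0.001], [-0.001, 0.001, -1.0]]
```

>>> {"name": "send_rows", "arguments": {
  "motion": [
    [-0.2,-0.2,0.5,-2,-3,20,-0.2],
    [0,0,0,-2,-3,30,-0.2],
    [0,0,0,-2.5,-2,30,-0.2],
    [0,0,0,0,0,30,-0.2],
    [0,0,0,0,0,25,-0.2],
    [0,0,0,0,0,20,-0.2],
    [0,0,0,0,0,10,-0.2],
    [0,0,0,0,0,0,-0.2],
    [0,0,0,0,0,0,-0.2],
    [0,0,0,0,0,0,-0.2]
  ]
}}

```text
time_s: 11.65
eef_pos: [0.5197, -0.2986, 0.1375]
eef_rot: [0.002, -0.137, 0.991, -0.001]
wrist_force: [-0.6, -0.5, 1.2]
opening: 0.6
grasp_force: 0.0
```

Run:
```python
from h import *
p,r=pose(); print(p,ctrl.get_obs()["opening"]); rows(line([.516,-.3013,.028],down(105.5),4))
c=shot("wrist"); hsv=cv2.cvtColor(c["color"],cv2.COLOR_RGB2HSV).astype(int); P=cloud(c)
b=(c["z_map"]>0)&(abs(P[...,0]-.516)<.045)&(abs(P[...,1]+.3013)<.04)&(hsv[...,2]>130)
for lo,hi,n in((.055,.068,"block"),(.02,.034,"flange")):
    k=b&(P[...,2]>lo)&(P[...,2]<hi)
    if k.sum()>20: print(n,k.sum(),cv2.minAreaRect((P[k][:,:2]*1000).astype(np.float32)))
```

```text
[ 0.5196909  -0.2985855   0.13747064] 0.599888455916508
[-0.0, 0.0, 0.1, 1.1, -0.3, 27.4]
[-0.1, 0.1, 0.1, 1.2, -0.3, 27.3]
[-0.0, 0.0, 0.0, 1.1, -0.4, 27.4]
[-0.1, 0.1, 0.1, 1.1, -0.3, 27.4]
end [ 0.516  -0.3013  0.028 ] [[-0.964, -0.267, -0.001], [-0.267, 0.964, -0.0], [0.001, 0.0, -1.0]]
block 1405 ((516.1736450195312, -301.244384765625), (30.128047943115234, 29.928081512451172), 15.248201370239258)
flange 1482 ((516.08056640625, -301.1512451171875), (63.818504333496094, 29.320341110229492), 14.993556022644043)
```

>>> {"name": "send_rows", "arguments": {
  "motion": [
    [0,0.2,0.4,2,-0.6,20,-0.2],
    [0,0,0,2,-0.6,25,-0.2],
    [0,0,0,0.5,0,25,-0.2],
    [0,0,0,0,0,25,-0.2],
    [0,0,0,0,0,14,-0.2],
    [0,0,0,0,0,0,-0.2],
    [0,0,0,0,0,0,0.2],
    [0,0,0,0,0,0,0.5],
    [0,0,0,0,0,0,0.8],
    [0,0,0,0,0,0,1]
  ]
}}

```text
time_s: 12.7
eef_pos: [0.516, -0.3015, 0.0286]
eef_rot: [0.0, -0.134, 0.991, -0.002]
wrist_force: [-1.2, 0.6, 5.6]
opening: 0.341
grasp_force: 60.3
```

>>> {"name": "send_rows", "arguments": {
  "motion": [
    [0,0,0,0,0,0,1],
    [0,0,0,0,0,0,1],
    [0,0,0,0,0,0,1],
    [0,0,0,0,0,-10,1],
    [0,0,0,0,0,-20,1],
    [0,0,0,0,0,-30,1],
    [0,0,0,0,0,-40,1],
    [0,0,0,0,0,-40,1],
    [0,0,0,0,0,-40,1],
    [0,0,0,0,0,-40,1]
  ]
}}

```text
time_s: 13.7
eef_pos: [0.5147, -0.2997, 0.2487]
eef_rot: [-0.001, -0.134, 0.991, -0.001]
wrist_force: [0.6, 0.7, -1.7]
opening: 0.343
grasp_force: 59.4
```

Run:
```python
from h import *
o=ctrl.get_obs(); print(o["q"].round(2),o["eef_pos"],o["opening"],o["grasp_force"],o["wrist_force"])
rows(line([.5095,.2388,.25],down(82),20))
```

```text
[-0.73  0.21  1.53 -0.    1.4  -2.56] [ 0.51468109 -0.29968181  0.24868783] 0.34343129487074797 59.39046084880829 [ 0.55443569  0.71740823 -1.6983994 ]
[-0.0, -0.0, 1.2, -6.9, 26.0, -0.1]
[-0.0, -0.0, 1.1, -6.4, 26.2, -0.1]
[-0.0, -0.0, 1.2, -5.8, 26.3, -0.1]
[-0.0, -0.0, 1.2, -5.3, 26.4, -0.1]
[-0.0, -0.0, 1.2, -4.8, 26.5, -0.1]
[-0.0, -0.0, 1.1, -4.2, 26.6, -0.1]
[-0.0, -0.0, 1.2, -3.7, 26.6, -0.1]
[-0.0, -0.1, 1.2, -3.1, 26.8, -0.1]
[-0.0, 0.0, 1.1, -2.6, 26.8, -0.1]
[-0.0, 0.0, 1.2, -2.0, 26.8, -0.1]
[-0.0, 0.0, 1.2, -1.5, 26.9, -0.1]
[-0.0, 0.0, 1.1, -0.9, 26.9, -0.1]
[-0.0, 0.0, 1.2, -0.4, 26.9, -0.1]
[-0.0, 0.0, 1.2, 0.1, 27.0, -0.1]
[-0.1, 0.0, 1.2, 0.8, 26.9, -0.1]
[0.0, -0.0, 1.1, 1.2, 26.9, -0.0]
[0.0, -0.0, 1.2, 1.8, 26.8, -0.1]
[0.0, -0.0, 1.2, 2.4, 26.9, -0.0]
[0.0, -0.0, 1.1, 2.9, 26.7, -0.1]
[0.0, -0.0, 1.2, 3.5, 26.7, -0.0]
end [0.5095 0.2388 0.25  ] [[-0.99, 0.139, -0.0], [0.139, 0.99, 0.001], [0.001, 0.001, -1.0]]
```

>>> {"name": "send_rows", "arguments": {
  "motion": [
    [0,0,1.2,-7,22,0,1],
    [0,0,1.2,-6.5,26,0,1],
    [0,0,1.2,-6,26.5,0,1],
    [0,0,1.2,-5.5,26.5,0,1],
    [0,0,1.2,-5,26.5,0,1],
    [0,0,1.2,-4,26.5,0,1],
    [0,0,1.2,-3.5,26.5,0,1],
    [0,0,1.2,-3,26.5,0,1],
    [0,0,1.2,-2.5,26.5,0,1],
    [0,0,1.2,-2,26.5,0,1]
  ]
}}

```text
time_s: 14.7
eef_pos: [0.514, -0.0346, 0.2466]
eef_rot: [-0.001, -0.029, 1.0, -0.001]
wrist_force: [0.9, -0.2, -1.9]
opening: 0.343
grasp_force: 59.6
```

>>> {"name": "send_rows", "arguments": {
  "motion": [
    [0,0,1.2,-1.5,27,0,1],
    [0,0,1.2,-1,27,0,1],
    [0,0,1.2,-0.5,27,0,1],
    [0,0,1.2,0,27,0,1],
    [0,0,1.2,1,27,0,1],
    [0,0,1.2,1,27,0,1],
    [0,0,1.2,2,27,0,1],
    [0,0,1.2,2.5,25,0,1],
    [0,0,1.2,3,22,0,1],
    [0,0,0,0,0,0,1]
  ]
}}

```text
time_s: 15.7
eef_pos: [0.5124, 0.203, 0.246]
eef_rot: [-0.001, 0.063, 0.998, -0.001]
wrist_force: [-0.7, -0.2, -2.5]
opening: 0.344
grasp_force: 59.8
```

Run:
```python
from h import *
p,r=pose(); print(p,r.as_matrix().round(4),ctrl.get_obs()["opening"])
c=shot("wrist","pics/w3.png"); t=shot("top","pics/t3.png")
rows(line([.5095,.2388,.160],down(82),7))
```

```text
[0.5123514  0.20300721 0.24604789] [[-0.992   0.1261 -0.0025]
 [ 0.1261  0.992  -0.001 ]
 [ 0.0024 -0.0013 -1.    ]] 0.3442762531397878
[-0.0, -0.0, 0.1, 1.1, 5.4, 12.3]
[-0.0, -0.0, 0.1, 1.2, 5.3, 12.2]
[-0.1, -0.0, 0.1, 1.1, 5.4, 12.3]
[0.0, -0.1, 0.1, 1.2, 5.3, 12.3]
[-0.0, 0.0, 0.1, 1.2, 5.3, 12.3]
[-0.0, 0.0, 0.1, 1.2, 5.4, 12.2]
[-0.1, -0.0, 0.1, 1.2, 5.3, 12.3]
end [0.5095 0.2388 0.16  ] [[-0.99, 0.139, -0.0], [0.139, 0.99, 0.001], [0.0, 0.001, -1.0]]
```

View pics/w3.png

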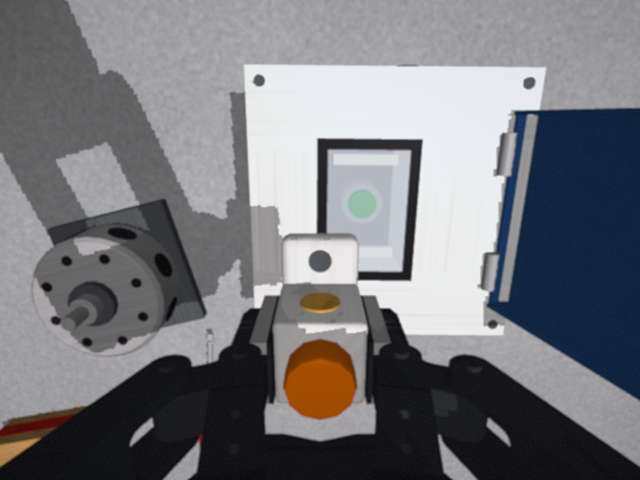

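The wrist view shows the held valve with its orange plug at (320,380) and flange end at (320,240). The window's black bezel spans (318–422, 140–280), and the cover is open on the right. Next I measure the window and the part in the hand.

Run:
```python
from h import *
p,r=pose(); c=shot("wrist"); hsv=cv2.cvtColor(c["color"],cv2.COLOR_RGB2HSV).astype(int); P=cloud(c)
# bezel pixels -> plane .095
box=np.zeros((480,640),bool); box[125:290,305:435]=1
m=box&(hsv[...,2]<60)&(abs(P[...,2]-.095)<.01); v,u=np.nonzero(m)
W=np.array([pz(c,a,b,.095)[:2] for a,b in zip(u,v)]); print("bezel",m.sum(),np.median(P[m][:,2]),cv2.minAreaRect((W*1000).astype(np.float32)))
# part in tool frame
T=(P-p)@r.as_matrix(); b=(c["z_map"]>0)&(abs(T[...,0])<.05)&(abs(T[...,1])<.02)&(hsv[...,2]>90)&(hsv[...,1]<70)
k=b&(T[...,2]>-.010)&(T[...,2]<.010); k[:230]=0
for lo in np.arange(-.04,.02,.004): print(round(lo,3),(b&(T[...,2]>=lo)&(T[...,2]<lo+.004)).sum(),end="; ")
f=b&(T[...,2]>-.008)&(T[...,2]<.006)&(T[...,0]>.012); q=T[f]
print("\nflange",f.sum(),q.mean(0),q.min(0),q.max(0),cv2.minAreaRect((q[:,:2]*1000).astype(np.float32)),np.polyfit(q[:,0],q[:,2],1),np.polyfit(q[:,1],q[:,2],1))
```

```text
bezel 2743 0.09445148714571805 ((509.77008056640625, 239.18373107910156), (73.40274810791016, 107.2025146484375), 82.31409454345703)
-0.04 192; -0.036 2449; -0.032 1372; -0.028 522; -0.024 333; -0.02 289; -0.016 244; -0.012 312; -0.008 385; -0.004 321; -0.0 3223; 0.004 300; 0.008 134; 0.012 0; 0.016 0; 
flange 4058 [0.02204526 0.00038278 0.00088348] [ 0.01230299 -0.01464082 -0.00799642] [0.03212812 0.01555444 0.0059597 ] ((22.244277954101562, 0.4455070495605469), (30.245412826538086, 19.771718978881836), 89.78974914550781) [ 0.24559969 -0.00453083] [-0.00132894  0.00088398]
```

Run:
```python
from h import *
p,r=pose(); c=shot("wrist"); P=cloud(c); T=(P-p)@r.as_matrix()
f=(T[...,2]>-.003)&(T[...,2]<.006)&(T[...,0]>.018)&(T[...,0]<.031)&(abs(T[...,1])<.013)&(c["z_map"]>0); q=T[f]
A=np.c_[q[:,:2],np.ones(len(q))]; print(f.sum(),np.median(q[:,2]),np.linalg.lstsq(A,q[:,2],rcond=None)[0])
rows(line([.5097,.2386,.128],down(82.2),9))
```

```text
2245 0.0014607370798691971 [ 5.73943718e-02 -1.40176123e-03  5.19539090e-05]
[-0.0, -0.0, 0.0, 0.9, 4.2, 13.1]
[-0.0, -0.0, 0.1, 0.9, 4.3, 13.1]
[-0.0, -0.0, 0.0, 0.9, 4.2, 13.1]
[-0.1, -0.0, 0.1, 1.0, 4.3, 13.1]
[0.0, -0.1, 0.0, 0.9, 4.2, 13.1]
[0.0, 0.0, 0.1, 0.9, 4.2, 13.1]
[-0.0, 0.0, 0.0, 1.0, 4.2, 13.1]
[-0.0, 0.0, 0.1, 1.0, 4.2, 13.1]
[-0.0, 0.0, 0.0, 0.9, 4.2, 13.1]
end [0.5097 0.2386 0.128 ] [[-0.991, 0.136, -0.0], [0.136, 0.991, -0.001], [-0.0, -0.001, -1.0]]
```

Run:
```python
from h import *
p,r=pose(); A=[]
for n in range(2):
  c=shot("wrist"); P=cloud(c); T=(P-p)@r.as_matrix(); ok=c["z_map"]>0
  def fit(m,n):
    q=T[m]
    for _ in range(3):
        A=np.c_[q[:,:2],np.ones(len(q))]; s=np.linalg.lstsq(A,q[:,2],rcond=None)[0]; e=q[:,2]-A@s; q=q[abs(e)<2*e.std()+1e-5]
    print(n,len(q),s.round(4),e.std().round(5),"z",np.median(q[:,2]).round(4))
  hole=(T[...,0]-.0235)**2+T[...,1]**2<.006**2
  fit(ok&~hole&(abs(T[...,2]-.001)<.004)&(T[...,0]>.018)&(T[...,0]<.031)&(abs(T[...,1])<.014),"flange")
  fit(ok&(abs(T[...,2]+.034)<.004)&(abs(T[...,0])<.014)&(abs(T[...,1])<.013)&(np.hypot(T[...,0],T[...,1])>.0115),"blocktop")
  fit(ok&(abs(P[...,2]-.095)<.006)&(abs(T[...,0]-.05)<.03)&(T[...,1]<-.02)&(T[...,1]>-.06),"plate")
  s=ok&(abs(T[...,1])<.010)&(T[...,2]>-.030)&(T[...,2]<-.004)&(abs(T[...,0]-.015)<.004); q=T[s]; print("side dx/dz",len(q),np.polyfit(q[:,2],q[:,0],1).round(4))
```

```text
flange 1471 [ 0.0439 -0.0082  0.0005] 0.00056 z 0.0016
blocktop 1651 [ 0.0054  0.0003 -0.0326] 0.00046 z -0.0325
plate 3009 [ 0.0011 -0.0027  0.1519] 0.00059 z 0.152
side dx/dz 1945 [0.0004 0.0149]
flange 1525 [ 0.0563 -0.0035  0.0002] 0.00059 z 0.0016
blocktop 1663 [ 0.0093 -0.0008 -0.0326] 0.00047 z -0.0326
plate 3008 [ 0.0023 -0.0013  0.1518] 0.00057 z 0.152
side dx/dz 1964 [0.0018 0.0148]
```

The part is upright: its side is vertical within 0.1° and its top tilts less than 0.5°. Both methods give a final TCP z of about 0.1175.

>>> {"name": "send_rows", "arguments": {
  "motion": [
    [0,0,0.1,4,18,0,1],
    [0,0,0.1,4,18,5,1],
    [0,0,0.1,0.5,2,15,1],
    [0,-0.1,0.1,0,0,20,1],
    [0,0,0.1,0,0,20,1],
    [0,0,0,0,0,20,1],
    [0,0,0,0,0,20,1],
    [0,0,0,0,0,12,1],
    [0,0,0,0,0,5,1],
    [0,0,0,0,0,0,1]
  ]
}}

```text
time_s: 17.0
eef_pos: [0.5095, 0.2387, 0.1283]
eef_rot: [-0.001, 0.069, 0.998, -0.001]
wrist_force: [0.7, -0.2, -1.8]
opening: 0.343
grasp_force: 59.9
```

Run:
```python
from h import *
p,r=pose(); print(p,r.as_matrix().round(4),ctrl.get_obs()["wrist_force"])
rows(line([.5097,.2386,.1176],down(82.2),2))
```

```text
[0.50953091 0.23869661 0.12828682] [[-9.905e-01  1.377e-01 -1.200e-03]
 [ 1.377e-01  9.905e-01 -2.500e-03]
 [ 9.000e-04 -2.600e-03 -1.000e+00]] [ 0.73100226 -0.23441904 -1.75607937]
[-0.1, -0.0, -0.1, -0.1, -0.0, 5.3]
[-0.1, -0.1, -0.0, -0.1, -0.1, 5.4]
end [0.5097 0.2386 0.1176] [[-0.991, 0.136, 0.001], [0.136, 0.991, 0.001], [-0.001, 0.001, -1.0]]
```

>>> {"name": "send_rows", "arguments": {
  "motion": [
    [-0.1,0,-0.1,0,0,4,1],
    [0,0,0,0,0,4,1],
    [0,0,0,0,0,2.7,1],
    [0,0,0,0,0,0,1],
    [0,0,0,0,0,0,1],
    [0,0,0,0,0,0,1],
    [0,0,0,0,0,0,1],
    [0,0,0,0,0,0,1],
    [0,0,0,0,0,0,1],
    [0,0,0,0,0,0,1]
  ]
}}

```text
time_s: 18.0
eef_pos: [0.5098, 0.2392, 0.1183]
eef_rot: [0.0, 0.068, 0.998, -0.0]
wrist_force: [-0.8, 0.2, -2.1]
opening: 0.341
grasp_force: 59.9
```

Run:
```python
from h import *
o=ctrl.get_obs(); print(o["eef_pos"],o["wrist_force"],abs(o["dq"]).max(),o["grasp_force"])
p,r=pose(); c=shot("wrist"); P=cloud(c); T=(P-p)@r.as_matrix(); ok=c["z_map"]>0
b=ok&(abs(T[...,2]+.034)<.004)&(abs(T[...,0])<.014)&(abs(T[...,1])<.013)&(np.hypot(T[...,0],T[...,1])>.0115)
pl=ok&(abs(P[...,2]-.095)<.006)&(abs(T[...,0]-.05)<.03)&(T[...,1]<-.045)&(T[...,1]>-.08)
print("gap", np.median(T[pl][:,2])-np.median(T[b][:,2])-.046, b.sum(),pl.sum())
s=shot("scene","pics/s4.png")
```

```text
[0.50979806 0.23923769 0.11825763] [-0.82697841  0.16687013 -2.14538454] 0.002693036503138222 59.92491602897644
gap 0.010648475023994047 1819 11970
```

View pics/s4.png

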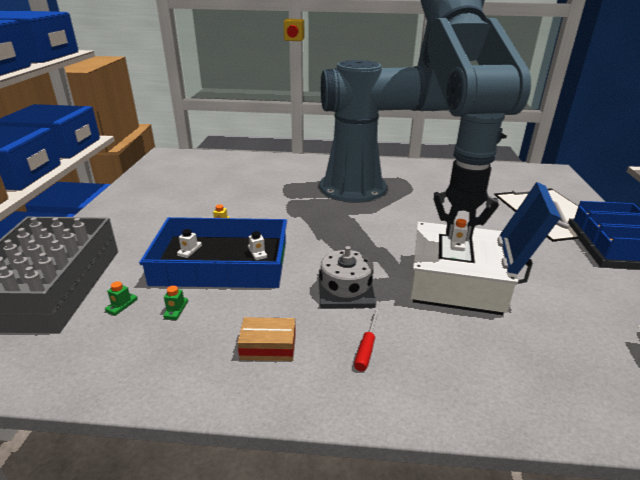

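The view shows the valve held over the window at (458,240), the cover open at (530,228), and the other parts where they were. The measured gap is about 10.6 mm and the part is centred and still.

```bash
python3 -c "
from bench import ctrl
print(ctrl.hand_in())"
```

```text
the job is handed in; nothing more can be done
None
```

I opened the cover back onto its stop and handed in with the orange-plug valve body held still and upright over the window, centred and aligned with its long side, about 10.6 mm above the glass at 18 s.

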